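# Demagnetise the milling spindles

## Robot

A 6-joint arm with a two-finger parallel gripper is mounted at the origin on the work surface. World frame = base frame: x ahead of the robot, y to its left, z up, the work surface at z = 0. Lengths are in m, angles in rad, forces in N, time in s.
With the tool pointing down it reaches from about 0.35 to 0.975 m from the base axis. Payload 4.9 kg.
Tool frame: the origin (TCP) lies at the very end of the fingers, on their centre line; the grasp point (between the pads) lies 19 mm behind it (pinch_z is the distance from the TCP to the grasp point, in m); z points along the fingers, y is the line along which they close (so a half turn about z gives the same grasp; the last joint's range is limited). The gripper opens to 85 mm and grips with 20 to 120 N. Pads are 22 mm wide; open, the fingers measure 114 mm over their backs; the gripper's body (76 mm by 85 mm) begins 54 mm behind the grasp point. The pads swing forward as they close: fully open they stand 13 mm farther back than shut.
Start: joints at [0.983, 0.053, 1.613, -0, 1.476, -0.119], TCP at [0.282, 0.558, 0.231] pointing down, gripper open.
Joint ranges: [-3.01, 3.01], [-1.01, 2.22], [0.06, 2.58], [-1.02, 4.17], [0.09, 2.62], [-3.14, 3.14]. Speed limits (rad/s): [2.57, 2.57, 3.14, 3.14, 3.14, 3.14].

## Interface

Orientations are given as a unit quaternion [w, x, y, z].
In Python, from plant import * gives the robot as it stands. The module is installed in compiled form; this text tells all that it offers.
- The arm moves only by the tool play_rows, never from a script. Its arguments are lists of equal length, an entry for each row: "linear": the shift along the world's x, y, z in m, a list of three; "turn": the turn about the world's z in degrees. A call has 1 to 8 rows; each row shifts and turns the commanded pose from where the row before left it; what a row does not reach is not made up. A row lasts 1/8 s, in which the tool goes at most 62.5 mm and 10.7 degrees, less where a joint would pass 70% of its speed; a pose out of reach is approached as far as the arm can. A call is refused whole if a number of a shift passes 0.0625 or a number of a turn 10.7, either way. A call with a gripper value outside its range is refused whole. "hand" is the finger opening in m, from 0 to 0.0854, set as the call begins (left out, the last holds). The fingers move at their own pace and stop on an object; the grip force is fixed at half the most. Time passes only in rows, so rows that do not move let the fingers close. It gives the time, the measured TCP pose, the force, the opening and the grip force at its end, in the units of the state.
- state(): the state, without advancing time (a new reading comes with each control period).
- grab_frame(name): name is "side" or "top"; returns the picture (384x512x3 uint8, red, green, blue); there is no depth.
- camera_info(name): a dict with "camera_matrix" (3x3 intrinsics, pixels), "origin" and "attitude" of the camera in the world. Camera axes: x right, y down, z forward; pixel columns grow to the right and rows downward; lengths in m; the calibration is good to about 2 mm. A picture is of the moment at which its call begins. camera_info takes no time and is no camera call.
- job_done(): hands the job in; it is judged then, once.
Trained networks look in the newest picture that a camera, given by its name, has taken for a name from the list of things; names that differ only in an ending like _2 or _b are one class to them, and where a whole thing is asked for, a point or a joint stands for the part that bears it (a point fixed in the world has none). Each returns a list of dicts, best first, with "p" (0 to 1); they miss things now and then, are a little off and sometimes report something else, mostly with a low value. They report only what shows in the picture. A call takes as long as a camera call. They do not tell look-alikes from the thing itself.
- trace(camera, thing): "region" (384x512 bool, what is visible of it) and "location" ([column, row] in pixels, amid what is visible of it).
The state is a dict: "time": time; "joint_pos": joint angles; "joint_vel": joint speeds; "joint_efforts": joint torques, N m; "tool_pos": TCP position; "tool_rot": TCP orientation; "contact_force": force on the tool from outside, world axes, zero at the start; "ft_torque": the same for the moment, N m; "gripper_width": opening from 0.0 (shut) to 1.0 (fully open); "grasp_force": force on a finger pad.
Only numpy, scipy, OpenCV 4.12 (cv2) and the standard library are available. Lean on these libraries where they do the work, as an engineer would, in place of code of your own. Each camera call takes 0.05 s, during which the arm holds its last target. There are 200 camera calls.

## Task

One of the two demagnetisers is in use with a casting flask standing on it: leave that flask and that unit's switch alone. On the other, free unit, put its knobbed steel keeper away in the grey tray and make sure the unit's switch is fully off; only then stand every spindle that is lying on the bench upright on its square foot on that unit's plate, and let go and see that they all stand still without wobble for a full second. Then, with all of them standing, push that unit's switch fully on.

Things in the scene. Friction and masses are not known exactly. Their poses are not given: they have to be found in the camera images.
- demag_l: left (+y) bench demagnetiser, white, fixed. Origin: at bench height under the centre of its level 132 x 132 mm aluminium plate (top 35 mm above the bench); own +x points from switch to plate, about away from the robot; yaw varies. Console with the switch in front: own x -70 to -157 mm, 22 mm high. In use if the flask is on it; free if not (keeper on it at first)
- demag_r: right (-y) bench demagnetiser, white, fixed. Origin: at bench height under the centre of its level 132 x 132 mm aluminium plate (top 35 mm above the bench); own +x points from switch to plate, about away from the robot; yaw varies. Console with the switch in front: own x -70 to -157 mm, 22 mm high. In use if the flask is on it; free if not (keeper on it at first)
- switch_l (a joint): toggle of the left unit, rad: 0 = fully off, leaning to the unit's own -x (to the robot); 1.0 = fully on, leaning to own +x (to the plate). Stops at both ends; stays where left, light friction (a few N at the knob); starts anywhere. Pivot at unit's own x -120, y 0 mm, 24 mm above the bench; 45 mm from pivot to knob centre; upright at 0.5
- switch_r (a joint): toggle of the right unit, rad: 0 = fully off, leaning to the unit's own -x (to the robot); 1.0 = fully on, leaning to own +x (to the plate). Stops at both ends; stays where left, light friction (a few N at the knob); starts anywhere. Pivot at unit's own x -120, y 0 mm, 24 mm above the bench; 45 mm from pivot to knob centre; upright at 0.5
- switch_l_tip (a point): centre of the left switch's black ball knob, 20 mm diameter
- switch_r_tip (a point): centre of the right switch's black ball knob, 20 mm diameter
- spindle_1: steel spindle, 115 mm long, about 0.35 kg. Origin: centre of foot's underside; own z from foot to nose. Foot 34 mm square, 14 thick; shank 22 dia. to 84 mm; collar 34 dia. to 98; nose 12 dia. Mass centre about 46 mm from foot. Starts lying between the units on foot and collar (axis 17 mm up), 1 and 2: foot roughly to the robot, 3 and 4: away from it. 2 or 3 of the four are present
- spindle_2: steel spindle, 115 mm long, about 0.35 kg. Origin: centre of foot's underside; own z from foot to nose. Foot 34 mm square, 14 thick; shank 22 dia. to 84 mm; collar 34 dia. to 98; nose 12 dia. Mass centre about 46 mm from foot. Starts lying between the units on foot and collar (axis 17 mm up), 1 and 2: foot roughly to the robot, 3 and 4: away from it. 2 or 3 of the four are present
- spindle_3: steel spindle, 115 mm long, about 0.35 kg. Origin: centre of foot's underside; own z from foot to nose. Foot 34 mm square, 14 thick; shank 22 dia. to 84 mm; collar 34 dia. to 98; nose 12 dia. Mass centre about 46 mm from foot. Starts lying between the units on foot and collar (axis 17 mm up), 1 and 2: foot roughly to the robot, 3 and 4: away from it. 2 or 3 of the four are present
- spindle_4: steel spindle, 115 mm long, about 0.35 kg. Origin: centre of foot's underside; own z from foot to nose. Foot 34 mm square, 14 thick; shank 22 dia. to 84 mm; collar 34 dia. to 98; nose 12 dia. Mass centre about 46 mm from foot. Starts lying between the units on foot and collar (axis 17 mm up), 1 and 2: foot roughly to the robot, 3 and 4: away from it. 2 or 3 of the four are present
- keeper: steel keeper, 0.16 kg: a disc of 54 mm diameter, 10 mm thick, with a round knob of 22 mm diameter on top from 10 to 36 mm. Origin: centre of the underside. Starts near the middle of the free unit's plate
- flask: dark steel casting flask, a drum of 68 mm diameter and 60 mm height, 0.8 kg. Origin: centre of the underside. Stands near the middle of the plate of the unit in use
- tray: grey open tray fixed to the bench near the robot, left side: 80 (own x) x 110 (own y) mm outside, walls 4 mm thick and 25 mm high, floor 4 mm thick. Origin: centre of the underside
Mind the look-alikes: they are no part of the job. What is shaped like the keeper but pink or turquoise is not meant.

How it is judged:
By the outcome, as a careful person would: the job done as asked, in the order asked, and still so for the second after the job is handed in, with the robot touching nothing.
Of spindle_1, spindle_2, spindle_3, spindle_4 only 2 to 3 are there at a start; the rules pass over those that are not, and their reading is None.
At some moment in a run one of spindle_1, spindle_2, keeper may be knocked a few centimetres aside while the robot is not near it.
Once in a run the grip may slacken for a moment while it holds something.
It also fails if it takes over 210 s, if anything falls off the work surface, if the arm or the gripper's body presses on something with over 40 N, if the wrist force passes 120 N, or if a joint passes its speed limit or range.

## Working session

There is one attempt and no reset: what is moved stays moved. The work goes in short steps, Python scripts to look and compute and a tool call to move; the robot and the scene stay as the last step left them, time stands still between calls to the robot, and variables do not carry over. Pictures are saved under pics/ and viewed, at most 14 in all, crops included, and the job is handed in when it is done.

Besides the shell and the picture viewer there is one more tool, called after ">>>" by a JSON object that holds its "method" and its "body". play_rows: Moves the arm, as the interface text tells. Its arguments: {"type":"object","properties":{"linear":{"type":"array","items":{"type":"array","items":{"type":"number"}}},"turn":{"type":"array","items":{"type":"number"}},"hand":{"type":"number"}},"required":["linear","turn"]}

```bash
mkdir -p pics; python3 - <<'E'
from plant import *
import cv2,numpy as np
for c in ("top","side"):
    im=grab_frame(c); cv2.imwrite(f"pics/{c}0.png",cv2.resize(im[:,:,::-1],(800,600),interpolation=cv2.INTER_CUBIC))
    i=camera_info(c); print(c,{k:np.round(np.array(v),4).tolist() for k,v in i.items()})
    for t in ("demag_l","switch_l","switch_l_tip","spindle_1","keeper","flask","tray"):
        print(t,[(round(d["p"],2),np.round(d["location"]).tolist(),int(d["region"].sum())) for d in trace(c,t)])
s=state();print(s)
E
```

```text
top {'camera_matrix': [[489.8189, 0.0, 255.866], [0.0, 489.8189, 191.2056], [0.0, 0.0, 1.0]], 'origin': [0.4436, -0.026, 1.2684], 'attitude': [0.0333, -0.7024, 0.7107, -0.0221]}
demag_l [(0.58, [153.0, 200.0], 4341)]
switch_l [(0.61, [147.0, 219.0], 36)]
switch_l_tip []
spindle_1 [(0.69, [280.0, 140.0], 370)]
keeper [(0.85, [381.0, 104.0], 341), (0.57, [354.0, 170.0], 352)]
flask [(0.93, [144.0, 177.0], 721)]
tray [(0.63, [134.0, 270.0], 1460), (0.36, [350.0, 191.0], 4631)]
side {'camera_matrix': [[401.8938, 0.0, 254.3736], [0.0, 401.8938, 189.7752], [0.0, 0.0, 1.0]], 'origin': [0.4982, -0.7248, 0.9539], 'attitude': [-0.3329, 0.9421, -0.035, 0.0221]}
demag_l [(0.92, [252.0, 280.0], 4366), (0.63, [235.0, 143.0], 1957)]
switch_l [(0.63, [214.0, 128.0], 54)]
switch_l_tip [(0.4, [248.0, 125.0], 543)]
spindle_1 [(0.82, [290.0, 217.0], 414), (0.68, [285.0, 171.0], 218)]
keeper [(0.89, [343.0, 304.0], 363), (0.85, [331.0, 267.0], 306), (0.71, [267.0, 269.0], 377)]
flask [(0.91, [251.0, 123.0], 501), (0.43, [219.0, 126.0], 54)]
tray [(0.92, [177.0, 131.0], 654)]
{'time': 0.8, 'joint_pos': array([ 9.82989191e-01,  5.26872795e-02,  1.61285990e+00,  2.74293424e-05,
        1.47600819e+00, -1.18978635e-01]), 'joint_vel': array([-0.000593  , -0.00081619, -0.00114669,  0.0001438 ,  0.000593  ,
        0.00047456]), 'joint_efforts': array([ 5.05527914e-04, -3.93626654e+01, -3.70449364e+01, -2.18914834e-04,
        2.62173489e-04, -1.46347685e-05]), 'tool_pos': array([0.28238021, 0.55756871, 0.23133545]), 'tool_rot': array([-6.35720191e-06,  2.32274558e-01,  9.72650260e-01,  2.22165722e-05]), 'contact_force': array([ 0.58809899,  0.09547084, -0.05674207]), 'ft_torque': array([ 0.02647668, -0.01881218, -0.00817937]), 'grasp_force': 0.0, 'gripper_width': 1.001759683930147}
```

View pics/top0.png

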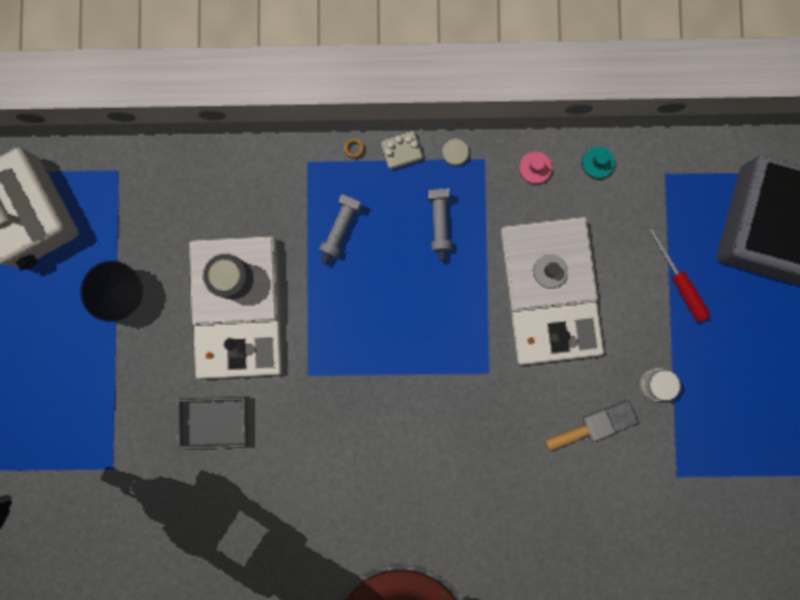

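View pics/side0.png

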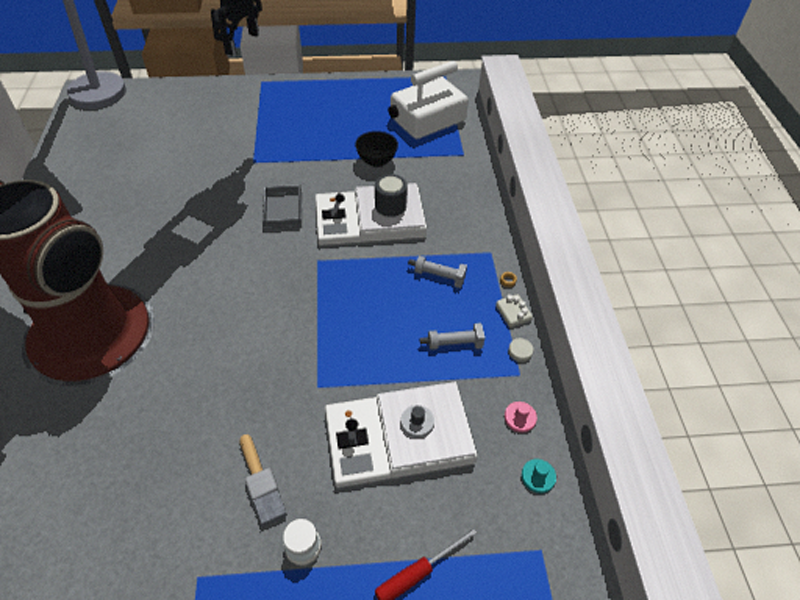

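Top view: the flask is on the left unit (225,275), so the right unit is free. Its grey keeper is at (549,271). The look-alikes are the pink one at (536,167), the turquoise one at (598,162) and a beige disc at (455,152). Two spindles lie at (340,228) and (441,225), with their feet away from the robot (3 and 4). I choose the grey keeper on the right plate and will check it in a close crop.

```bash
cat > h.py <<'E'
from plant import *
import cv2,numpy as np
from scipy.spatial.transform import Rotation as R
def cam(c):
    i=camera_info(c); return np.array(i["camera_matrix"]),np.array(i["origin"]),R.from_quat(np.roll(i["attitude"],-1)).as_matrix()
def w(c,px,z):
    K,o,M=cam(c); px=np.atleast_2d(px).astype(float)
    d=(M@np.linalg.inv(K)@np.c_[px,np.ones(len(px))].T).T
    return o+d*((z-o[2])/d[:,2])[:,None]
def p(c,X):
    K,o,M=cam(c); q=(K@M.T@(np.atleast_2d(X)-o).T).T; return q[:,:2]/q[:,2:]
def crop(c,box,name,s):
    im=grab_frame(c); x0,y0,x1,y1=box
    cv2.imwrite(f"pics/{name}.png",cv2.resize(im[y0:y1,x0:x1,::-1],None,fx=s,fy=s,interpolation=cv2.INTER_CUBIC)); return im
def tool():
    s=state(); M=R.from_quat(np.roll(s["tool_rot"],-1)).as_matrix()
    print("t",round(s["time"],2),"tcp",np.round(s["tool_pos"],4),"yaxis deg",round(np.degrees(np.arctan2(M[1,1],M[0,1])),1),"F",np.round(s["contact_force"],1),"w",round(s["gripper_width"]*85.4,1),"g",round(s["grasp_force"],1)); return s
E
python3 - <<'E'
from h import *
a=crop("top",(195,110,395,240),"a",4)
b=crop("side",(200,150,320,320),"b",3.5)
for n,q in (("plate",[(502,226),(586,218),(597,303),(511,308)]),):
    print(n,np.round(w("top",np.array(q)*.64,.035),3).tolist())
print("cons",np.round(w("top",np.array([(517,363),(603,354)])*.64,.022),3).tolist())
print("tray",np.round(w("top",np.array([(179,399),(246,398),(247,448),(180,449)])*.64,.025),3).tolist())
for d in trace("top","spindle_3"):
    print(d["p"],d["location"])
tool()
E
```

```text
plate [[0.657, -0.174, 0.035], [0.668, -0.311, 0.035], [0.53, -0.324, 0.035], [0.523, -0.186, 0.035]]
cons [[0.435, -0.195, 0.022], [0.448, -0.334, 0.022]]
tray [[0.383, 0.353, 0.025], [0.383, 0.244, 0.025], [0.303, 0.242, 0.025], [0.303, 0.35, 0.025]]
0.78 [278.1, 140.0]
0.72 [217.4, 143.9]
t 0.95 tcp [0.2824 0.5576 0.2313] yaxis deg 63.1 F [-0.6  0.5 -0.1] w 85.7 g 0.0
```

View pics/a.png

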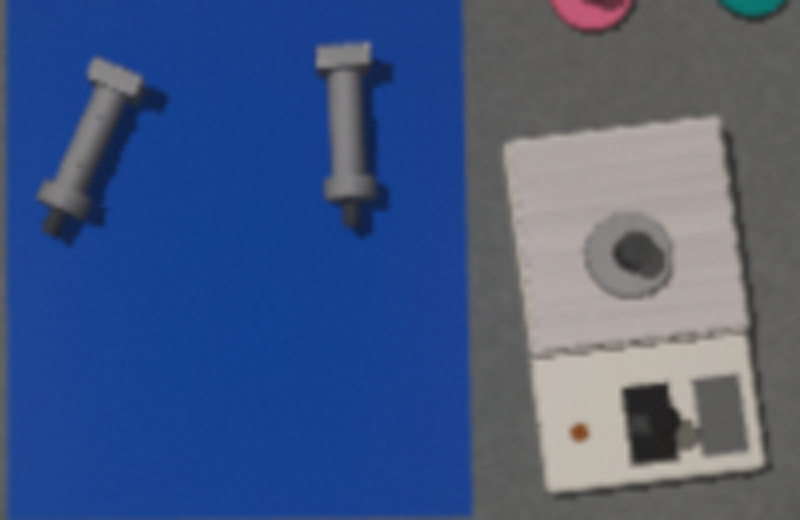

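View pics/b.png

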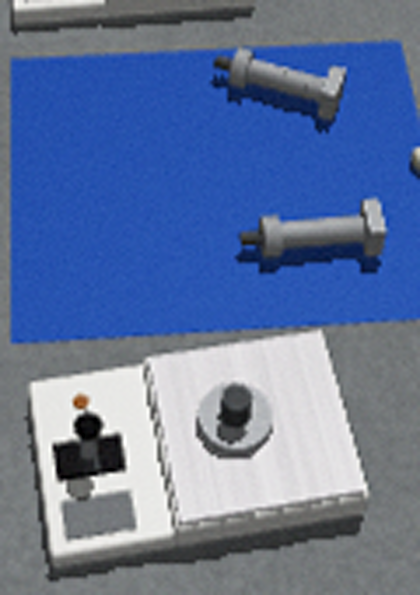

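```bash
cat > geo.py <<'E'
from h import *
f=lambda q:np.array(q)/4+np.array([195,110])-.4*0
A=w("top",f([(503,142),(720,117),(749,330),(533,355)]),.035)
C=w("top",f([(548,493),(768,467)]),.022)
c=A.mean(0)[:2]
u=(A[0]+A[1]-A[2]-A[3])[:2]; yaw=np.arctan2(u[1],u[0])
X=np.array([np.cos(yaw),np.sin(yaw)]);Y=np.array([-X[1],X[0]])
E
python3 - <<'E'
from geo import *
print("unit c",c,"yaw",np.degrees(yaw),"sides",np.linalg.norm(A-np.roll(A,1,0),axis=1))
print("own corners",[(np.round([(a[:2]-c)@X,(a[:2]-c)@Y],3)) for a in list(A)+list(C)])
print("keeper",w("top",f([(629,255)]),.045))
S=w("top",f([(64,197),(116,78),(350,188),(345,57)]),.022)
print("spindles collar/foot",S, "L",np.linalg.norm(S[0]-S[1]),np.linalg.norm(S[2]-S[3]))
for k in (0,2):
    d=S[k+1]-S[k];print("dir deg",np.degrees(np.arctan2(d[1],d[0])))
s=lambda q:np.array(q)/3.5+np.array([200,150])
S=w("side",s([(251,238),(374,228),(241,72),(333,95)]),.022);print("side view spind",S)
print("keeper side",w("side",s([(233,421)]),.045))
obs=s([(88,427)])[0]
for q in np.arange(0,1.01,.1):
    t=np.r_[c+X*(-.12+.045*np.sin(q-.5)),.024+.045*np.cos(q-.5)]
    print(round(q,1),np.round(t,3),np.round(p("side",t)[0]-obs,1),np.round((p("top",t)[0]-[195,110])*4))
E
```

```text
unit c [ 0.5939921  -0.24935805] yaw 6.311393803650036 sides [0.13660007 0.13840988 0.13640317 0.13657819]
own corners [array([0.069, 0.069]), array([ 0.068, -0.069]), array([-0.069, -0.068]), array([-0.068,  0.068]), array([-0.155,  0.069]), array([-0.156, -0.071])]
keeper [[ 0.58048509 -0.24900762  0.045     ]]
spindles collar/foot [[ 0.62524767  0.10763664  0.022     ]
 [ 0.70221151  0.07372108  0.022     ]
 [ 0.62858091 -0.07603568  0.022     ]
 [ 0.7137754  -0.07412858  0.022     ]] L 0.08410528122320722 0.08521582778159714
dir deg -23.781583603246474
dir deg 1.282367570209924
side view spind [[ 0.61669311 -0.08016178  0.022     ]
 [ 0.71768036 -0.0771161   0.022     ]
 [ 0.62715108  0.09878774  0.022     ]
 [ 0.7049441   0.06673975  0.022     ]]
keeper side [[ 0.58371735 -0.25379435  0.045     ]]
0.0 [ 0.453 -0.265  0.063] [-11.2   2.3] [666. 458.]
0.1 [ 0.457 -0.264  0.065] [-9.6  1.6] [666. 451.]
0.2 [ 0.462 -0.264  0.067] [-7.9  1. ] [665. 444.]
0.3 [ 0.466 -0.264  0.068] [-6.1  0.5] [665. 437.]
0.4 [ 0.47  -0.263  0.069] [-4.3  0.1] [664. 430.]
0.5 [ 0.475 -0.263  0.069] [-2.5 -0.3] [663. 423.]
0.6 [ 0.479 -0.262  0.069] [-0.6 -0.5] [662. 415.]
0.7 [ 0.484 -0.262  0.068] [ 1.2 -0.7] [661. 408.]
0.8 [ 0.488 -0.261  0.067] [ 3.  -0.8] [659. 401.]
0.9 [ 0.492 -0.261  0.065] [ 4.7 -0.7] [658. 394.]
1.0 [ 0.496 -0.26   0.063] [ 6.4 -0.6] [656. 388.]
```

The close crops confirm the choice. The grey steel keeper with the dark knob, at crop a (629,255), is on the right plate, and its world position is about (0.582,-0.251). Both spindles' lengths agree with the given sizes (collar to foot 84 mm). The switch is at about 0.6.

>>> {"method": "play_rows", "body": {"linear": [[0.0215, -0.058, 0], [0.0215, -0.058, 0], [0.0215, -0.058, 0], [0.0215, -0.058, 0], [0.0215, -0.058, 0], [0.0215, -0.058, 0], [0.0215, -0.058, 0]], "turn": [4, 4, 4, 4, 4, 4, 4]}}

```text
time: 1.82
tool_pos: [0.4333, 0.1497, 0.2317]
tool_rot: [0.001, -0.011, 1.0, 0.0]
contact_force: [1.3, 0.2, 0.1]
gripper_width: 1.002
grasp_force: 0.0
```

>>> {"method": "play_rows", "body": {"linear": [[0.0215, -0.058, 0], [0.0215, -0.058, 0], [0.0215, -0.058, 0], [0.0215, -0.058, 0], [0.0215, -0.058, 0], [0.0215, -0.058, 0], [0.0215, -0.058, 0], [0, 0, 0]], "turn": [0, 0, 0, 0, 0, 0, 0, 0]}}

```text
time: 2.82
tool_pos: [0.5836, -0.2582, 0.2302]
tool_rot: [-0.001, -0.008, 1.0, 0.0]
contact_force: [0.2, 0.4, -0.4]
gripper_width: 1.0
grasp_force: 0.0
```

```bash
python3 - <<'E'
from h import *
tool(); crop("side",(200,150,360,320),"c",3.5)
print([(round(d["p"],2),np.round(d["location"],1)) for d in trace("side","keeper")])
E
```

```text
t 2.83 tcp [ 0.5836 -0.2582  0.2302] yaxis deg 90.9 F [ 0.2  0.4 -0.4] w 85.4 g 0.0
[(0.81, array([269.1, 267.9])), (0.77, array([332.8, 267.2])), (0.63, array([341.4, 305.1]))]
```

>>> {"method": "play_rows", "body": {"linear": [[-0.001, 0.006, -0.05], [0, 0, -0.05], [0, 0, -0.05], [0, 0, -0.031], [0, 0, 0]], "turn": [0, 0, 0, 0, 0]}}

```text
time: 3.55
tool_pos: [0.58, -0.2456, 0.0474]
tool_rot: [-0.003, -0.011, 1.0, 0.002]
contact_force: [-0.4, 0.4, 0.3]
gripper_width: 1.006
grasp_force: 0.0
```

>>> {"method": "play_rows", "body": {"linear": [[0, 0, 0], [0, 0, 0], [0, 0, 0], [0, 0, 0], [0, 0, 0], [0, 0, 0], [0, 0, 0]], "turn": [0, 0, 0, 0, 0, 0, 0], "hand": 0.0}}

```text
time: 4.42
tool_pos: [0.5833, -0.2489, 0.0519]
tool_rot: [0.001, -0.01, 1.0, -0.0]
contact_force: [-1.3, 0.8, 5.9]
gripper_width: 0.232
grasp_force: 59.1
```

>>> {"method": "play_rows", "body": {"linear": [[0, 0, 0.03], [0, 0, 0.04], [0, 0, 0.04], [0, 0, 0.04], [0, 0, 0]], "turn": [0, 0, 0, 0, 0]}}

```text
time: 5.05
tool_pos: [0.5842, -0.2496, 0.2046]
tool_rot: [0.003, -0.01, 1.0, -0.002]
contact_force: [0.4, 0.5, -1.0]
gripper_width: 0.229
grasp_force: 58.8
```

```bash
python3 - <<'E'
from h import *
tool(); crop("side",(160,110,360,320),"c1",2.8)
E
```

```text
t 5.05 tcp [ 0.5842 -0.2496  0.2046] yaxis deg 91.1 F [ 0.4  0.5 -1. ] w 19.6 g 58.8
```

View pics/c1.png

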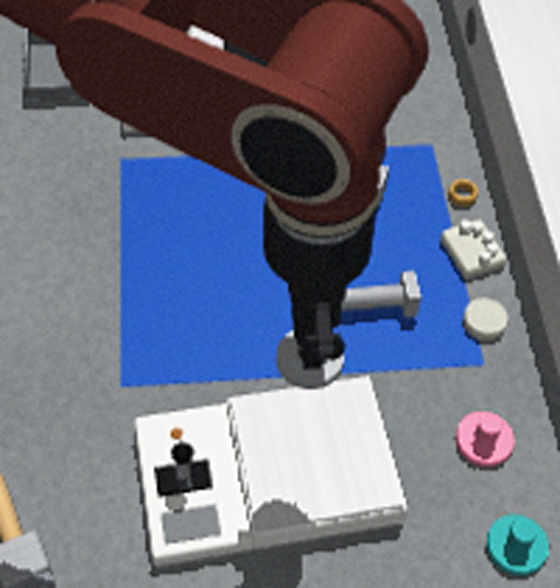

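>>> {"method": "play_rows", "body": {"linear": [[-0.024, 0.0545, 0], [-0.024, 0.0545, 0], [-0.024, 0.0545, 0], [-0.024, 0.0545, 0], [-0.024, 0.0545, 0]], "turn": [0, 0, 0, 0, 0]}}

```text
time: 5.72
tool_pos: [0.4599, 0.0257, 0.1972]
tool_rot: [-0.002, -0.01, 1.0, 0.0]
contact_force: [0.6, 0.9, -1.0]
gripper_width: 0.234
grasp_force: 58.9
```

>>> {"method": "play_rows", "body": {"linear": [[-0.024, 0.0545, 0], [-0.024, 0.0545, 0], [-0.024, 0.0545, 0], [-0.024, 0.0545, 0], [-0.024, 0.0545, 0], [0, 0, 0], [0, 0, 0]], "turn": [0, 0, 0, 0, 0, 0, 0]}}

```text
time: 6.6
tool_pos: [0.3414, 0.2959, 0.1981]
tool_rot: [-0.001, -0.01, 1.0, -0.001]
contact_force: [0.8, -0.1, -1.3]
gripper_width: 0.228
grasp_force: 59.2
```

>>> {"method": "play_rows", "body": {"linear": [[0.001, 0.001, -0.05], [0, 0, -0.05], [0, 0, -0.04], [0, 0, -0.02], [0, 0, -0.007], [0, 0, -0.006], [0, 0, 0], [0, 0, 0]], "turn": [0, 0, 0, 0, 0, 0, 0, 0]}}

```text
time: 7.6
tool_pos: [0.3441, 0.2979, 0.0283]
tool_rot: [0.001, -0.01, 1.0, 0.0]
contact_force: [0.1, -0.5, -1.6]
gripper_width: 0.228
grasp_force: 59.3
```

>>> {"method": "play_rows", "body": {"linear": [[0, 0, 0], [0, 0, 0], [0, 0, 0], [0, 0, 0]], "turn": [0, 0, 0, 0], "hand": 0.04}}

```text
time: 8.1
tool_pos: [0.3434, 0.2976, 0.0274]
tool_rot: [0.0, -0.01, 1.0, 0.0]
contact_force: [0.3, 0.5, -0.3]
gripper_width: 0.465
grasp_force: 0.0
```

>>> {"method": "play_rows", "body": {"linear": [[0, 0, 0.02], [0, 0, 0.05], [0, 0, 0.05], [0, 0, 0.05], [0.02, -0.05, 0], [0.02, -0.05, 0], [0.02, -0.05, 0]], "turn": [0, 0, 0, 0, 0, 0, 0], "hand": 0.04}}

```text
time: 8.98
tool_pos: [0.4037, 0.1462, 0.1976]
tool_rot: [0.001, -0.01, 1.0, 0.0]
contact_force: [1.3, 0.6, 0.4]
gripper_width: 0.469
grasp_force: 0.0
```

```bash
python3 - <<'E'
from h import *
tool(); crop("top",(90,150,290,300),"d",3.5)
print([(round(d["p"],2),np.round(d["location"],1),np.round(w("top",d["location"],.014),3)) for d in trace("top","keeper")])
E
```

```text
t 8.97 tcp [0.4037 0.1462 0.1976] yaxis deg 91.2 F [1.3 0.6 0.4] w 40.0 g 0.0
[(0.9, array([383.5, 106.1]), array([[ 0.759, -0.34 ,  0.014]])), (0.74, array([340.9, 108.3]), array([[ 0.755, -0.23 ,  0.014]]))]
```

View pics/d.png

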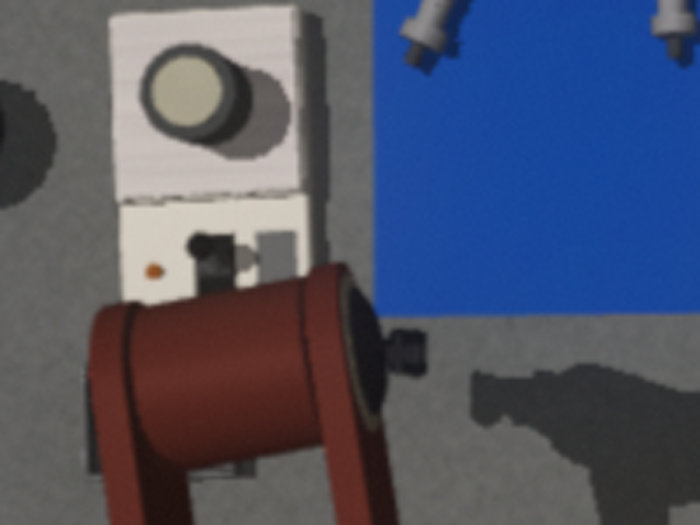

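>>> {"method": "play_rows", "body": {"linear": [[0.014, -0.0505, 0], [0.014, -0.0505, 0], [0.014, -0.0505, 0], [0.014, -0.0505, 0], [0.014, -0.0505, 0], [0.014, -0.0505, 0], [0.014, -0.0505, 0], [0.014, -0.0505, 0]], "turn": [0.6, 0.6, 0.6, 0.6, 0.6, 0.6, 0.6, 0.6], "hand": 0.0}}

```text
time: 10.07
tool_pos: [0.5161, -0.2572, 0.1971]
tool_rot: [0.0, -0.052, 0.999, 0.0]
contact_force: [0.6, 1.0, -0.1]
gripper_width: 0.001
grasp_force: 0.0
```

>>> {"method": "play_rows", "body": {"linear": [[0, 0, -0.05], [0, 0, -0.05], [0, 0, -0.03], [0, 0, -0.012], [0, 0, 0], [0, 0, 0]], "turn": [0, 0, 0, 0, 0, 0]}}

```text
time: 10.82
tool_pos: [0.5167, -0.257, 0.0573]
tool_rot: [0.001, -0.052, 0.999, -0.001]
contact_force: [0.4, -0.1, 0.7]
gripper_width: 0.0
grasp_force: 0.0
```

```bash
python3 - <<'E'
from h import *
tool(); crop("side",(190,210,310,320),"e",4)
a=crop("top",(90,150,290,300),"e2",1)
print([(round(d["p"],2),np.round(d["location"],1),np.round(w("top",d["location"],.014),3)) for d in trace("top","keeper")])
E
```

```text
t 10.82 tcp [ 0.5167 -0.257   0.0573] yaxis deg 96.0 F [ 0.4 -0.1  0.7] w 0.0 g 0.0
[(0.81, array([380.4, 104.3]), array([[ 0.764, -0.332,  0.014]])), (0.68, array([141.8, 268.5]), array([[0.348, 0.286, 0.014]])), (0.55, array([340.9, 108. ]), array([[ 0.756, -0.23 ,  0.014]]))]
```

View pics/e.png

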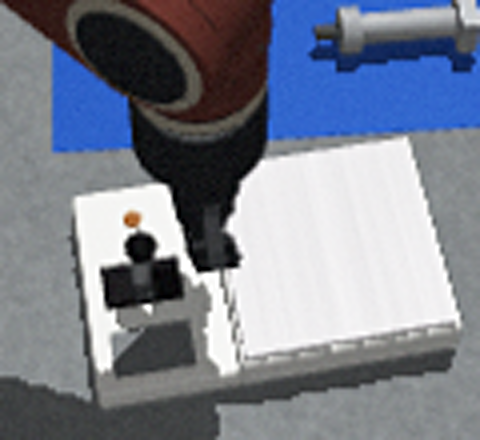

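The keeper is in the tray at about (0.348,0.286). The closed fingers stand between the knob and the plate.

>>> {"method": "play_rows", "body": {"linear": [[-0.01, -0.001, -0.004], [-0.01, -0.001, 0], [-0.008, -0.001, 0], [-0.006, -0.001, 0], [-0.004, 0, 0], [0, 0, 0]], "turn": [0, 0, 0, 0, 0, 0]}}

```text
time: 11.72
tool_pos: [0.4775, -0.2606, 0.0515]
tool_rot: [0.0, -0.052, 0.999, -0.0]
contact_force: [2.4, -0.7, -0.9]
gripper_width: 0.004
grasp_force: 0.9
```

>>> {"method": "play_rows", "body": {"linear": [[-0.003, 0, 0], [-0.002, 0, 0], [0, 0, 0]], "turn": [0, 0, 0]}}

```text
time: 12.1
tool_pos: [0.4768, -0.2606, 0.0522]
tool_rot: [0.006, -0.051, 0.999, -0.001]
contact_force: [17.1, 1.2, -7.7]
gripper_width: -0.004
grasp_force: 8.2
```

>>> {"method": "play_rows", "body": {"linear": [[0.02, 0.002, 0], [0, 0, 0.05], [0, 0, 0.05], [0, 0, 0.05], [0.044, 0.06, 0], [0.044, 0.06, 0], [0.044, 0.06, 0], [0, 0, 0]], "turn": [0, 0, 0, 0, -2.5, -2.2, 0, 0], "hand": 0.07}}

```text
time: 13.1
tool_pos: [0.6042, -0.104, 0.2008]
tool_rot: [-0.001, -0.014, 1.0, 0.0]
contact_force: [0.2, -0.0, 0.2]
gripper_width: 0.82
grasp_force: 0.0
```

```bash
python3 - <<'E'
from h import *
from geo import c,X
tool(); crop("side",(190,190,310,320),"g",4)
E
```

```text
t 13.1 tcp [ 0.6042 -0.104   0.2008] yaxis deg 91.6 F [ 0.2 -0.   0.2] w 70.0 g 0.0
```

View pics/g.png

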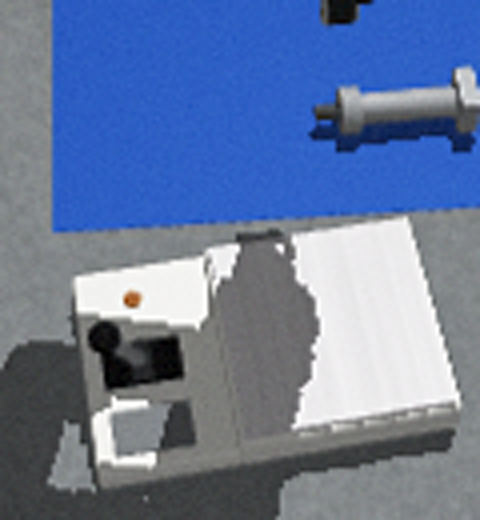

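>>> {"method": "play_rows", "body": {"linear": [[0.025, 0.027, 0], [0, 0, -0.05], [0, 0, -0.05], [0, 0, -0.05], [0, 0, -0.03], [0, 0, -0.014], [0, 0, 0], [0, 0, 0]], "turn": [0, 0, 0, 0, 0, 0, 0, 0]}}

```text
time: 14.15
tool_pos: [0.6296, -0.081, 0.0093]
tool_rot: [0.001, -0.011, 1.0, -0.0]
contact_force: [0.2, 0.0, 0.1]
gripper_width: 0.819
grasp_force: 0.0
```

```bash
python3 - <<'E'
from h import *
tool(); crop("side",(240,170,340,245),"i",7)
print(w("side",[(277,217.5),(306.75,215)],.019))
E
```

```text
t 14.15 tcp [ 0.6296 -0.081   0.0093] yaxis deg 91.2 F [0.2 0.  0.1] w 70.0 g 0.0
[[ 0.63224482 -0.07738854  0.019     ]
 [ 0.71816184 -0.07451555  0.019     ]]
```

View pics/i.png

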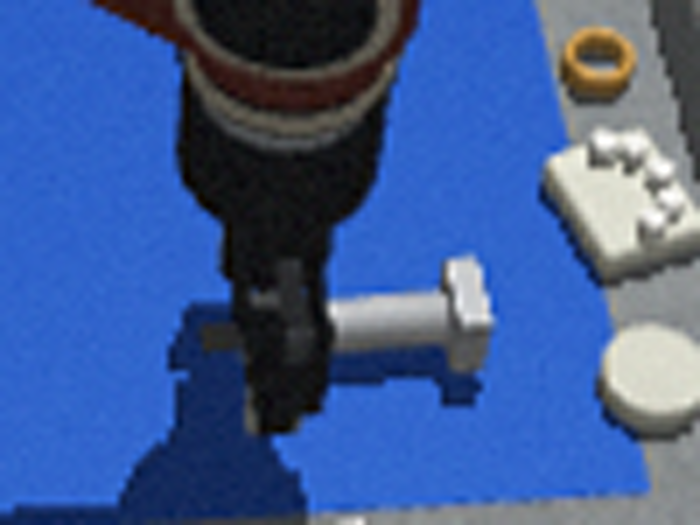

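The fingers straddle the collar of the right spindle, and its foot shows at (467,320) of the crop.

>>> {"method": "play_rows", "body": {"linear": [[0, 0.003, -0.004], [0, 0, 0], [0, 0, 0], [0, 0, 0], [0, 0, 0], [0, 0, 0]], "turn": [0, 0, 0, 0, 0, 0], "hand": 0.032}}

```text
time: 14.95
tool_pos: [0.6284, -0.077, 0.0038]
tool_rot: [-0.0, -0.011, 1.0, 0.0]
contact_force: [-2.6, 2.8, 5.7]
gripper_width: 0.382
grasp_force: 32.8
```

>>> {"method": "play_rows", "body": {"linear": [[0, 0, 0.05], [0, 0, 0.05], [0, 0, 0.05], [0, 0, 0], [0, 0, 0]], "turn": [0, 0, 0, 0, 0]}}

```text
time: 15.58
tool_pos: [0.6269, -0.0771, 0.1508]
tool_rot: [-0.002, -0.011, 1.0, 0.0]
contact_force: [0.1, 0.9, -4.8]
gripper_width: 0.381
grasp_force: 31.7
```

```bash
python3 - <<'E'
from h import *
tool(); crop("side",(220,100,340,250),"j",4)
E
```

```text
t 15.57 tcp [ 0.6269 -0.0771  0.1508] yaxis deg 91.2 F [ 0.1  0.9 -4.8] w 32.5 g 31.7
```

View pics/j.png

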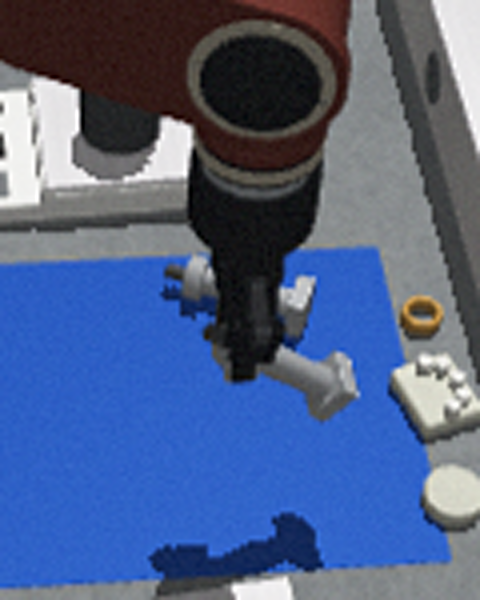

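The spindle has already swung down part way, so I will soften the grip a little, low over the bench.

>>> {"method": "play_rows", "body": {"linear": [[0, 0, -0.045], [0, 0, 0], [0, 0, 0]], "turn": [0, 0, 0], "hand": 0.0322}}

```text
time: 16.0
tool_pos: [0.6275, -0.0771, 0.1071]
tool_rot: [-0.001, -0.011, 1.0, 0.0]
contact_force: [-0.1, -1.0, -3.7]
gripper_width: 0.378
grasp_force: 31.3
```

>>> {"method": "play_rows", "body": {"linear": [[0, 0, 0], [0, 0, 0]], "turn": [0, 0], "hand": 0.0325}}

```text
time: 16.25
tool_pos: [0.6292, -0.0775, 0.11]
tool_rot: [0.001, -0.011, 1.0, -0.0]
contact_force: [-0.0, -0.1, -3.3]
gripper_width: 0.381
grasp_force: 31.3
```

>>> {"method": "play_rows", "body": {"linear": [[0, 0, 0], [0, 0, 0], [0, 0, 0]], "turn": [0, 0, 0], "hand": 0.033}}

```text
time: 16.62
tool_pos: [0.6282, -0.0772, 0.1084]
tool_rot: [0.0, -0.011, 1.0, -0.0]
contact_force: [-0.8, -0.2, -3.2]
gripper_width: 0.383
grasp_force: 19.3
```

>>> {"method": "play_rows", "body": {"linear": [[0, 0, 0], [0, 0, 0], [0, 0, 0]], "turn": [0, 0, 0], "hand": 0.0335}}

```text
time: 17.0
tool_pos: [0.6281, -0.0772, 0.1081]
tool_rot: [-0.0, -0.011, 1.0, 0.0]
contact_force: [0.3, -0.5, -3.3]
gripper_width: 0.395
grasp_force: 7.2
```

```bash
python3 - <<'E'
from h import *
tool(); crop("side",(220,130,340,260),"k",4)
E
```

```text
t 17.0 tcp [ 0.6281 -0.0772  0.1081] yaxis deg 91.2 F [ 0.3 -0.5 -3.3] w 33.8 g 7.2
```

View pics/k.png

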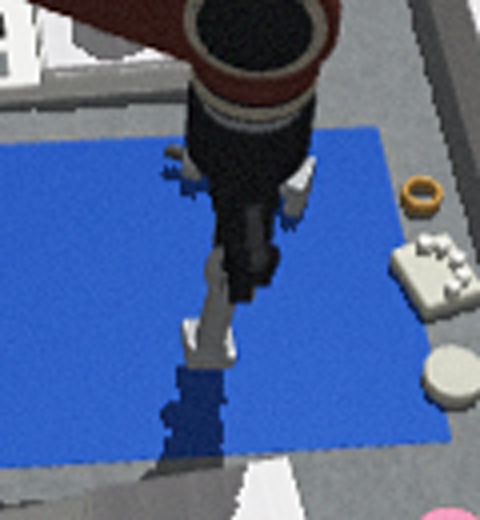

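It swung past vertical: the foot is at crop (208,350) and the grip at (248,275). I'll let it settle and measure with the network.

>>> {"method": "play_rows", "body": {"linear": [[0, 0, 0], [0, 0, 0], [0, 0, 0], [0, 0, 0], [0, 0, 0], [0, 0, 0], [0, 0, 0], [0, 0, 0]], "turn": [0, 0, 0, 0, 0, 0, 0, 0]}}

```text
time: 18.05
tool_pos: [0.6283, -0.0772, 0.1083]
tool_rot: [0.0, -0.011, 1.0, 0.0]
contact_force: [0.3, -0.0, -3.0]
gripper_width: 0.393
grasp_force: 7.2
```

```bash
cat > sp.py <<'E'
from h import *
def spin(n,lean=(-20,-10,0,10,20)):
    s=tool(); crop("side",(170,100,350,280),n,3.3)
    t=s["tool_pos"]; g=t+[0,0,.014]
    M=R.from_quat(np.roll(s["tool_rot"],-1)).as_matrix(); a=M[:,0]*np.sign(M[0,0])
    for l in lean:
        r=np.radians(l); P=g+.091*(a*np.sin(r)-np.array([0,0,1])*np.cos(r)); print("foot centre if lean",l,"px",np.round(p("side",P)[0],1), "crop",np.round((p("side",P)[0]-[170,100])*3.3))
    for d in trace("side","spindle_3"):
        m=d["region"].astype(np.uint8); ys,xs=np.nonzero(m); b=ys.max()
        print(round(d["p"],2),np.round(d["location"],1),m.sum(),"bottom rows mean col",[ (int(y),round(xs[ys==y].mean(),1),int((ys==y).sum())) for y in range(b-10,b+1,2)])
E
python3 -c "
from sp import *
spin('k2')"
```

```text
t 18.05 tcp [ 0.6283 -0.0772  0.1083] yaxis deg 91.2 F [ 0.3 -0.  -3. ] w 33.6 g 7.2
foot centre if lean -20 px [265.  214.7] crop [313. 378.]
foot centre if lean -10 px [270.3 215.1] crop [331. 380.]
foot centre if lean 0 px [275.9 215. ] crop [349. 380.]
foot centre if lean 10 px [281.4 214.3] crop [368. 377.]
foot centre if lean 20 px [286.9 213.1] crop [386. 373.]
0.55 [272.3 213.6] 237 bottom rows mean col [(211, np.float64(272.5), 12), (213, np.float64(272.5), 12), (215, np.float64(272.5), 12), (217, np.float64(272.5), 12), (219, np.float64(272.5), 12), (221, np.float64(272.5), 8)]
0.52 [291.5 177.3] 71 bottom rows mean col [(172, np.float64(284.6), 5), (174, np.float64(295.0), 5), (176, np.float64(294.0), 7), (178, np.float64(293.5), 6), (180, np.float64(293.0), 5), (182, np.float64(293.0), 3)]
```

The spindle hangs about upright, leaning roughly 6°, and will level itself on the plate. I firm the grip and carry it over.

>>> {"method": "play_rows", "body": {"linear": [[0, 0, 0], [0, 0, 0], [0, 0, 0.02], [0, 0, 0.02], [0, 0, 0.01], [0, 0, 0]], "turn": [0, 0, 0, 0, 0, 0], "hand": 0.0325}}

```text
time: 18.9
tool_pos: [0.6294, -0.0775, 0.1606]
tool_rot: [0.002, -0.011, 1.0, -0.0]
contact_force: [1.1, 0.3, -3.3]
gripper_width: 0.386
grasp_force: 20.7
```

>>> {"method": "play_rows", "body": {"linear": [[0, -0.02, 0], [0, -0.03, 0], [0, -0.03, 0], [0, -0.03, 0], [0, -0.03, 0], [0, -0.019, 0], [0, -0.01, 0], [0, 0, 0]], "turn": [0, 1, 1, 1, 1, 1, 0, 0]}}

```text
time: 19.9
tool_pos: [0.6277, -0.247, 0.1575]
tool_rot: [-0.001, -0.054, 0.999, 0.0]
contact_force: [-0.1, -0.4, -4.2]
gripper_width: 0.386
grasp_force: 20.8
```

```bash
python3 -c "
from sp import *
spin('k3')"
```

```text
t 19.9 tcp [ 0.6277 -0.247   0.1575] yaxis deg 96.2 F [-0.1 -0.4 -4.2] w 33.0 g 20.8
foot centre if lean -20 px [272.5 260.7] crop [338. 530.]
foot centre if lean -10 px [278.5 260.5] crop [358. 530.]
foot centre if lean 0 px [284.7 259.8] crop [379. 527.]
foot centre if lean 10 px [291.  258.5] crop [399. 523.]
foot centre if lean 20 px [297.2 256.7] crop [420. 517.]
0.53 [280.1 259.7] 245 bottom rows mean col [(258, np.float64(280.0), 13), (260, np.float64(280.5), 14), (262, np.float64(280.5), 14), (264, np.float64(281.5), 14), (266, np.float64(281.0), 13), (268, np.float64(278.0), 3)]
```

View pics/k3.png

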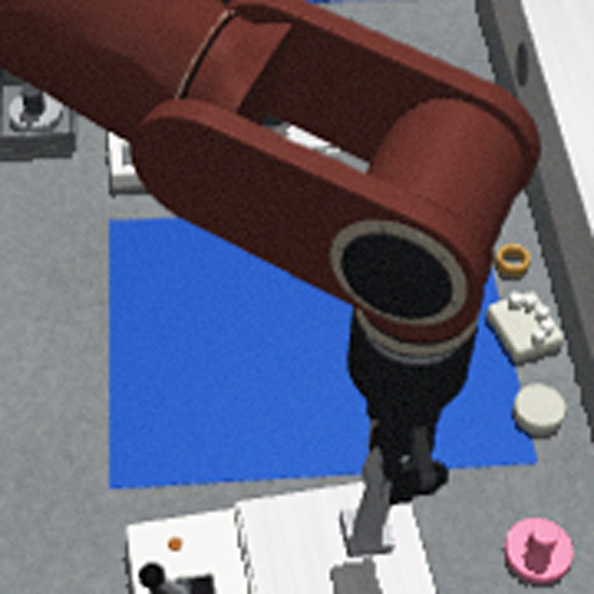

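>>> {"method": "play_rows", "body": {"linear": [[0, 0, -0.02], [0, 0, -0.015], [0, 0, -0.005], [0, 0, 0], [0, 0, 0]], "turn": [0, 0, 0, 0, 0], "hand": 0.0328}}

```text
time: 20.62
tool_pos: [0.6292, -0.2455, 0.1198]
tool_rot: [0.001, -0.055, 0.999, 0.0]
contact_force: [-1.4, 2.4, 5.9]
gripper_width: 0.38
grasp_force: 22.8
```

>>> {"method": "play_rows", "body": {"linear": [[0, 0, -0.002], [0, 0, -0.002], [0, 0, -0.002], [0, 0, 0]], "turn": [0, 0, 0, 0], "hand": 0.0334}}

```text
time: 21.12
tool_pos: [0.6314, -0.2467, 0.1177]
tool_rot: [0.004, -0.055, 0.998, -0.002]
contact_force: [-1.4, 2.0, 15.1]
gripper_width: 0.397
grasp_force: 11.4
```

```bash
python3 -c "
from sp import *
spin('k4',(-10,-5,0,5))"
```

```text
t 21.12 tcp [ 0.6314 -0.2467  0.1177] yaxis deg 96.3 F [-1.4  2.  15.1] w 33.9 g 11.4
foot centre if lean -10 px [278.9 268.1] crop [359. 555.]
foot centre if lean -5 px [281.9 267.8] crop [369. 554.]
foot centre if lean 0 px [285.  267.4] crop [379. 552.]
foot centre if lean 5 px [288.  266.8] crop [389. 550.]
```

View pics/k4.png

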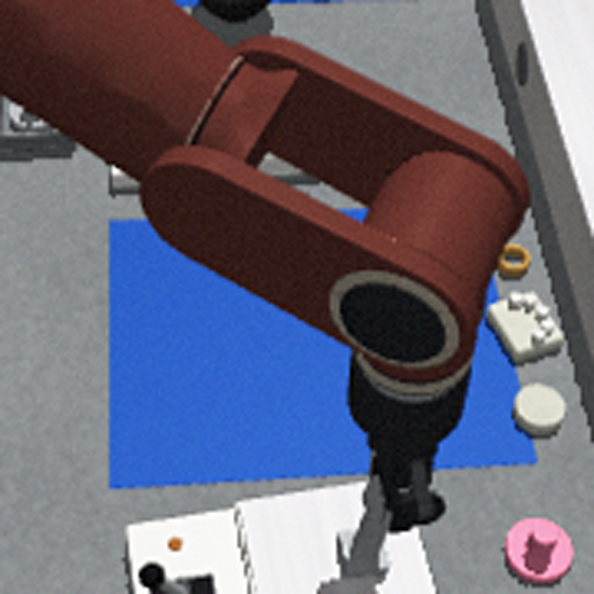

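Something looks off: the foot appears further toward the robot than expected, at crop (355,560). I'll ease the pressure and measure the lean numerically.

>>> {"method": "play_rows", "body": {"linear": [[0, 0, 0.004], [0, 0, 0.004], [0, 0, 0], [0, 0, 0]], "turn": [0, 0, 0, 0], "hand": 0.0325}}

```text
time: 21.72
tool_pos: [0.6275, -0.2458, 0.1187]
tool_rot: [-0.001, -0.054, 0.999, 0.001]
contact_force: [0.0, -0.3, -4.2]
gripper_width: 0.386
grasp_force: 22.3
```

```bash
cat > ln.py <<'E'
from h import *
def mod(foot,ax,n=12):
    "sample surface points of a spindle with foot underside centre, unit axis"
    ax=ax/np.linalg.norm(ax); a=np.cross(ax,[0,1,0]); a/=np.linalg.norm(a); b=np.cross(ax,a); P=[]
    return a,b
def sil(c,foot,ax,yawv):
    b=np.cross(ax,yawv); b/=np.linalg.norm(b); a=np.cross(b,ax); m=np.zeros((384*4,512*4),np.uint8); t=np.linspace(0,2*np.pi,24)
    sq=[17*np.array(q)/1000 for q in((1,1),(1,-1),(-1,-1),(-1,1))]
    for z0,z1,r in ((0,14,0),(14,84,11),(84,98,17),(98,115,6)):
        ring=[a*q[0]+b*q[1] for q in sq] if r==0 else [r/1000*(a*np.cos(k)+b*np.sin(k)) for k in t]
        P=np.array([foot+ax*z/1000+v for z in(z0,z1) for v in ring])
        cv2.fillConvexPoly(m,cv2.convexHull((p(c,P)*4+1.5).round().astype(np.int32)),1)
    return cv2.resize(m,(512,384),interpolation=cv2.INTER_AREA)>0 if False else m[1::4,1::4]>0
E
python3 - <<'E'
from h import *
s=tool()
for c in("side","top"):
    im=grab_frame(c); np.save(f"{c}.npy",im)
    for t in ("spindle_3",):
        for d in trace(c,t):
            m=d["region"]; ys,xs=np.nonzero(m); print(c,round(d["p"],2),np.round(d["location"],1),m.sum(),"x",xs.min(),xs.max(),"y",ys.min(),ys.max())
im=np.load("side.npy").astype(int)
print("gray"); g=im.mean(2).astype(int)
print("     ",*range(262,306,2))
for y in range(240,286,2): print(y,*["%3d%s"%(g[y,x],"b" if im[y,x,2]-im[y,x,0]>15 else " ") for x in range(262,306,2)])
E
```

```text
t 21.73 tcp [ 0.6275 -0.2458  0.1187] yaxis deg 96.2 F [ 0.  -0.3 -4.2] w 32.9 g 22.3
side 0.54 [280.3 263. ] 326 x 270 285 y 244 274
top 0.95 [220.5 145.7] 400 x 204 230 y 126 168
gray
      262 264 266 268 270 272 274 276 278 280 282 284 286 288 290 292 294 296 298 300 302 304
240 123b 121b 120b 122b 124b 120b 120b 122b 123b 102b  16   18   19   11   19   23   46   45   16  128b 124b 123b
242 120b 123b 123b 118b 120b 122b 122b 123b 124b  80b  11   16   18   16   17   23   54   49   21  144b 122b 141b
244 131b 114b 133b 119b 141b 138b 141b 137b 147b  84   81   12   20   16   19   21   52   51   23  154  143  150 
246 140  146  136  140  143  137  137  195  220   85   91   24   16   18   13   19   39   53   66  147  141  143 
248 163  195  218  240  240  241  241  244  177   84   86   29   17   18   61   62   43   51   71   99  148  149 
250 242  240  242  243  241  238  240  245  112   85   88   79   12   21   38   44   32   48   47   20   71  152 
252 240  241  243  244  241  240  239  244  150   78   90   59   22   16   21   21   18   46   46   22   21  149 
254 240  241  240  244
[... 1100 characters left out ...]
7  116  142  142 
274 240  238  241  241  247   97   96   95   94   99  108  128  245  243  241  243  242  242  244  244  139  144 
276 242  242  166  170  105  118  118  119  115  112  137  236  240  243  241  242  244  243  242  246  136  141 
278 243  242  111  113  111  117  119  121  113  110  188  245  238  243  242  241  244  243  242  248  130  139 
280 244  242  108  112  111  116  120  115  118  110  115  248  240  242  244  242  243  243  241  245  165  139 
282 243  243  226  112  112  117  125  120  115  109  109  190  242  240  243  241  243  244  242  244  248  137 
284 241  243  243  233  112  116  121  116  115  115  111  142  243  239  244  242  241  242  243  242  246  133
```

```bash
cat >> ln.py <<'E'
def fit(s,box,thr=(60,109),off=.014,im=None):
    im=grab_frame("side") if im is None else im
    g=im.mean(2); x0,y0,x1,y1=box; ob=((g>thr[0])&(g<thr[1]))[y0:y1,x0:x1]; ob[:, :]&=True
    ign=(g<60)[y0:y1,x0:x1]; M=R.from_quat(np.roll(s["tool_rot"],-1)).as_matrix(); a=M[:,0]*np.sign(M[0,0]); a=a/np.linalg.norm(a)
    out=[]
    for l in range(-30,31,2):
        r=np.radians(l); ax=-(a*np.sin(r)-np.array([0,0,1])*np.cos(r))
        for h in (.085,.088,.091,.094,.097):
            for dx in (-.004,0,.004):
                m=sil("side",s["tool_pos"]+[dx,0,off]-ax*h,ax,a)[y0:y1,x0:x1]&~ign
                out.append(((m&ob).sum()/(m|(ob&~ign)).sum(),l,h,dx))
    out.sort(reverse=True); print([tuple(np.round(o,3)) for o in out[:6]])
E
python3 - <<'E'
from ln import *
s=tool(); fit(s,(264,246,287,276),im=np.load("side.npy"))
E
```

```text
t 21.93 tcp [ 0.628  -0.2461  0.1197] yaxis deg 96.2 F [ 0.5  0.3 -4.3] w 32.7 g 22.3
[(np.float64(0.774), np.float64(-12.0), np.float64(0.097), np.float64(0.0)), (np.float64(0.757), np.float64(-14.0), np.float64(0.094), np.float64(0.0)), (np.float64(0.757), np.float64(-10.0), np.float64(0.097), np.float64(0.0)), (np.float64(0.754), np.float64(-14.0), np.float64(0.097), np.float64(0.0)), (np.float64(0.746), np.float64(-12.0), np.float64(0.094), np.float64(0.0)), (np.float64(0.74), np.float64(-14.0), np.float64(0.091), np.float64(0.0))]
```

>>> {"method": "play_rows", "body": {"linear": [[0, 0, -0.002], [0, 0, -0.001], [0, 0, 0]], "turn": [0, 0, 0], "hand": 0.0334}}

```text
time: 22.3
tool_pos: [0.6287, -0.2464, 0.1181]
tool_rot: [0.001, -0.054, 0.999, -0.0]
contact_force: [-0.4, 0.5, 0.1]
gripper_width: 0.389
grasp_force: 10.6
```

>>> {"method": "play_rows", "body": {"linear": [[-0.004, 0, 0], [-0.004, 0, 0], [-0.004, 0, 0], [0, 0, 0]], "turn": [0, 0, 0, 0]}}

```text
time: 22.8
tool_pos: [0.6158, -0.2462, 0.117]
tool_rot: [-0.0, -0.054, 0.999, 0.0]
contact_force: [0.9, 0.2, -2.7]
gripper_width: 0.387
grasp_force: 10.0
```

```bash
python3 - <<'E'
from ln import *
s=tool(); fit(s,(258,246,287,276))
E
```

```text
t 22.8 tcp [ 0.6158 -0.2462  0.117 ] yaxis deg 96.2 F [ 0.9  0.2 -2.7] w 33.1 g 10.0
[(np.float64(0.765), np.float64(-4.0), np.float64(0.097), np.float64(0.0)), (np.float64(0.733), np.float64(-6.0), np.float64(0.097), np.float64(0.0)), (np.float64(0.73), np.float64(-2.0), np.float64(0.097), np.float64(0.0)), (np.float64(0.727), np.float64(-4.0), np.float64(0.094), np.float64(0.0)), (np.float64(0.724), np.float64(-6.0), np.float64(0.094), np.float64(0.0)), (np.float64(0.721), np.float64(-8.0), np.float64(0.097), np.float64(0.004))]
```

The lean drops from -12° to -4°. A little more, then release.

>>> {"method": "play_rows", "body": {"linear": [[-0.003, 0, -0.001], [-0.003, 0, 0], [0, 0, 0], [0, 0, 0]], "turn": [0, 0, 0, 0]}}

```text
time: 23.35
tool_pos: [0.6109, -0.2465, 0.1173]
tool_rot: [0.001, -0.054, 0.999, -0.0]
contact_force: [2.1, 0.0, 3.9]
gripper_width: 0.396
grasp_force: 10.4
```

```bash
python3 - <<'E'
from ln import *
s=tool(); fit(s,(258,246,287,276))
E
```

```text
t 23.35 tcp [ 0.6109 -0.2465  0.1173] yaxis deg 96.2 F [2.1 0.  3.9] w 33.9 g 10.4
[(np.float64(0.733), np.float64(-2.0), np.float64(0.097), np.float64(0.0)), (np.float64(0.715), np.float64(-2.0), np.float64(0.094), np.float64(0.0)), (np.float64(0.713), np.float64(0.0), np.float64(0.097), np.float64(0.0)), (np.float64(0.697), np.float64(-4.0), np.float64(0.097), np.float64(0.0)), (np.float64(0.697), np.float64(0.0), np.float64(0.094), np.float64(0.0)), (np.float64(0.69), np.float64(2.0), np.float64(0.097), np.float64(-0.004))]
```

>>> {"method": "play_rows", "body": {"linear": [[0, 0, 0], [0, 0, 0], [0, 0, 0], [0, 0, 0]], "turn": [0, 0, 0, 0], "hand": 0.06}}

```text
time: 23.9
tool_pos: [0.61, -0.2462, 0.1159]
tool_rot: [-0.0, -0.054, 0.999, 0.0]
contact_force: [0.4, 0.1, 1.2]
gripper_width: 0.701
grasp_force: 0.0
```

>>> {"method": "play_rows", "body": {"linear": [[0, 0, 0.03], [0, 0, 0.05], [0, 0, 0.05], [0, 0.05, 0], [0, 0.06, 0], [0, 0.06, 0], [0, 0, 0]], "turn": [0, 0, 0, 0, 0, 0, 0]}}

```text
time: 24.78
tool_pos: [0.6101, -0.0726, 0.2465]
tool_rot: [0.0, -0.057, 0.998, 0.0]
contact_force: [0.1, -0.1, 0.4]
gripper_width: 0.703
grasp_force: 0.0
```

```bash
python3 - <<'E'
from ln import *
s=tool()
for c in("side","top"):
    im=grab_frame(c); np.save(f"{c}1.npy",im)
    for d in trace(c,"spindle_3"):
        m=d["region"]; ys,xs=np.nonzero(m); print(c,round(d["p"],2),np.round(d["location"],1),m.sum(),"x",xs.min(),xs.max(),"y",ys.min(),ys.max())
# upright model fit by location for the plate spindle
best=[]
ds=trace("side","spindle_3")
for d in ds:
    m=d["region"]; b=(0,)
    for x in np.arange(.56,.66,.003):
        for y in np.arange(-.27,-.22,.003):
            q=sil("side",np.array([x,y,.035]),np.array([0,0,1.]),np.array([.994,.11,0])); i=(q&m).sum()/(q|m).sum()
            if i>b[0]: b=(i,x,y)
    print("upright fit",b)
E
```

```text
t 24.77 tcp [ 0.6101 -0.0726  0.2465] yaxis deg 96.5 F [ 0.1 -0.1  0.4] w 60.1 g 0.0
side 0.8 [281.7 173.5] 310 x 261 298 y 164 183
side 0.74 [279.3 257.9] 383 x 271 287 y 243 274
top 0.92 [218.2 146.7] 397 x 205 230 y 125 167
top 0.62 [351.9 160.3] 288 x 344 364 y 151 169
upright fit (0,)Traceback (most recent call last):
  File "<stdin>", line 14, in <module>
  File "ln.py", line 12, in sil
    cv2.fillConvexPoly(m,cv2.convexHull((p(c,P)*4+1.5).round().astype(np.int32)),1)
                                         ~^^^^^
  File "h.py", line 11, in p
    K,o,M=cam(c); q=(K@M.T@(np.atleast_2d(X)-o).T).T; return q[:,:2]/q[:,2:]
          ~~~^^^
  File "h.py", line 5, in cam
    i=camera_info(c); return np.array(i["camera_matrix"]),np.array(i["origin"]),R.from_quat(np.roll(i["attitude"],-1)).as_matrix()
ValueError: time passes only in moves, steps and waits
```

```bash
sed -i 's/^def cam(c):/from functools import lru_cache\n@lru_cache(None)\ndef cam(c):/' h.py; python3 - <<'E'
from ln import *
from scipy.optimize import differential_evolution as de
def go(m,c,mk,bd):
    f=lambda v:-( (lambda q:(q&m).sum()/(q|m).sum())(sil(c,*mk(v))))
    r=de(f,bd,maxiter=25,popsize=10,seed=1,polish=False); return np.round(r.x,4),round(-r.fun,3)
Z=np.array([0,0,1.])
for c in("side","top"):
  for d in trace(c,"spindle_3"):
    m=d["region"]; l=d["location"]
    X=w(c,l,.05)[0]
    if X[1]<-.15:
        mk=lambda v:(np.array([v[0],v[1],.035]),np.array([np.sin(v[2]),0,np.cos(v[2])]),np.array([.994,.11,0]))
        print(c,"standing x,y,lean",go(m,c,mk,[(.56,.66),(-.28,-.21),(-.3,.3)]))
    else:
        def mk(v):
            a=np.array([-np.cos(v[2]),-np.sin(v[2]),0]); return (np.array([v[0],v[1],.017]),a,Z)
        x,i=go(m,c,mk,[(.66,.75),(.03,.12),(-.8,.3)])
        print(c,"lying foot",x,i,"collar ctr",np.round([x[0]-.091*np.cos(x[2]),x[1]-.091*np.sin(x[2])],4),"deg",np.degrees(x[2]))
E
```

```text
side lying foot [ 0.7106  0.0734 -0.4075] 0.819 collar ctr [0.6271 0.1095] deg -23.348030151581046
side standing x,y,lean (array([ 0.6123, -0.2446,  0.0183]), np.float64(0.896))
top lying foot [ 0.7089  0.0732 -0.4255] 0.872 collar ctr [0.626  0.1108] deg -24.379354182816527
top standing x,y,lean (array([ 0.6111, -0.2461, -0.0269]), np.float64(0.926))
```

>>> {"method": "play_rows", "body": {"linear": [[0.005, 0.06, -0.02], [0.005, 0.06, -0.02], [0.006, 0.06, 0], [0, 0.003, 0], [0, 0, 0]], "turn": [-10.5, -10, -10, 0, 0], "hand": 0.065}}

```text
time: 25.75
tool_pos: [0.6263, 0.1032, 0.2073]
tool_rot: [0.0, 0.208, 0.978, -0.0]
contact_force: [-0.0, 0.1, 0.7]
gripper_width: 0.757
grasp_force: 0.0
```

```bash
python3 -c "
from h import *
tool()"
```

```text
t 25.75 tcp [0.6263 0.1032 0.2073] yaxis deg 66.0 F [-0.   0.1  0.7] w 64.7 g 0.0
```

>>> {"method": "play_rows", "body": {"linear": [[0, 0.006, -0.05], [0, 0, -0.05], [0, 0, -0.05], [0, 0, -0.035], [0, 0, -0.01], [0, 0, 0], [0, 0, 0]], "turn": [0, 0, 0, 0, 0, 0, 0]}}

```text
time: 26.62
tool_pos: [0.628, 0.1095, 0.0148]
tool_rot: [0.002, 0.209, 0.978, 0.0]
contact_force: [1.0, -0.1, 0.3]
gripper_width: 0.76
grasp_force: 0.0
```

>>> {"method": "play_rows", "body": {"linear": [[0, 0, -0.006], [0, 0, 0], [0, 0, 0]], "turn": [0, 0, 0]}}

```text
time: 27.0
tool_pos: [0.6261, 0.11, 0.0064]
tool_rot: [0.0, 0.208, 0.978, 0.0]
contact_force: [-0.2, 0.1, -0.5]
gripper_width: 0.761
grasp_force: 0.0
```

>>> {"method": "play_rows", "body": {"linear": [[0, 0, -0.003], [0, 0, 0], [0, 0, 0], [0, 0, 0], [0, 0, 0], [0, 0, 0]], "turn": [0, 0, 0, 0, 0, 0], "hand": 0.032}}

```text
time: 27.75
tool_pos: [0.6258, 0.11, 0.003]
tool_rot: [-0.0, 0.209, 0.978, -0.0]
contact_force: [-0.8, 1.4, -0.3]
gripper_width: 0.38
grasp_force: 33.0
```

>>> {"method": "play_rows", "body": {"linear": [[0, 0, 0.05], [0, 0, 0.05], [0, 0, 0.02], [0, 0, 0], [0, 0, 0]], "turn": [0, 0, 0, 0, 0]}}

```text
time: 28.38
tool_pos: [0.6243, 0.1098, 0.1201]
tool_rot: [-0.002, 0.209, 0.978, -0.001]
contact_force: [-0.9, 0.2, -3.7]
gripper_width: 0.384
grasp_force: 32.7
```

>>> {"method": "play_rows", "body": {"linear": [[0, 0, 0], [0, 0, 0], [0, 0, 0], [0, 0, 0]], "turn": [0, 0, 0, 0], "hand": 0.033}}

```text
time: 28.88
tool_pos: [0.626, 0.1099, 0.123]
tool_rot: [-0.0, 0.209, 0.978, -0.0]
contact_force: [-0.8, 0.7, -3.1]
gripper_width: 0.385
grasp_force: 19.9
```

```bash
python3 - <<'E'
from ln import *
s=tool(); im=grab_frame("side"); np.save("s2.npy",im)
for d in trace("side","spindle_3"):
    m=d["region"]; ys,xs=np.nonzero(m); print(round(d["p"],2),np.round(d["location"],1),m.sum(),"x",xs.min(),xs.max(),"y",ys.min(),ys.max())
M=R.from_quat(np.roll(s["tool_rot"],-1)).as_matrix(); a=M[:,0]*np.sign(M[0,0])
for l in (-20,0,20,40,60): 
    r=np.radians(l);P=s["tool_pos"]+[0,0,.014]+.091*(a*np.sin(r)-np.array([0,0,1])*np.cos(r)); print(l,np.round(p("side",P)[0],1),end=" ")
E
```

```text
t 28.88 tcp [0.626  0.1099 0.123 ] yaxis deg 65.9 F [-0.8  0.7 -3.1] w 32.9 g 19.9
0.72 [280.1 157.6] 263 x 272 292 y 138 167
0.62 [278.5 258.8] 383 x 271 287 y 244 274
-20 [259.  158.9] 0 [268.5 162.7] 20 [278.3 164.1] 40 [287.3 162.9] 60 [294.6 159. ]
```

>>> {"method": "play_rows", "body": {"linear": [[0, 0, 0], [0, 0, 0], [0, 0, 0], [0, 0, 0], [0, 0, 0], [0, 0, 0]], "turn": [0, 0, 0, 0, 0, 0], "hand": 0.0333}}

```text
time: 29.72
tool_pos: [0.6261, 0.11, 0.1232]
tool_rot: [0.0, 0.209, 0.978, -0.0]
contact_force: [0.7, -0.4, -3.0]
gripper_width: 0.388
grasp_force: 12.6
```

```bash
cat > q.py <<'E'
from ln import *
from scipy.optimize import differential_evolution as de
def lean(s,off=.014,ymin=-9,m=None):
    M=R.from_quat(np.roll(s["tool_rot"],-1)).as_matrix(); a=M[:,0]*np.sign(M[0,0])
    im=grab_frame("side"); dark=im.mean(2)<60
    for d in trace("side","spindle_3"):
        if np.linalg.norm(d["location"]-p("side",s["tool_pos"]-[0,0,.04])[0])>30: continue
        m=d["region"]; b=[]
        for l in range(-30,61,3):
            r=np.radians(l); ax=np.array([0,0,1])*np.cos(r)-a*np.sin(r)
            for h in(.085,.088,.091,.094,.097):
                for dx in (-.003,0,.003):
                    q=sil("side",s["tool_pos"]+[dx,0,off]-ax*h,ax,a)
                    q=q&(~dark|m); b.append(((q&m).sum()/(q|m).sum(),l,h,dx))
        print("lean fits",[tuple(float(round(k,3)) for k in o) for o in sorted(b,reverse=True)[:4]])
E
python3 -c "
from q import *
lean(tool())"
```

```text
t 29.73 tcp [0.6261 0.11   0.1232] yaxis deg 65.9 F [ 0.7 -0.4 -3. ] w 33.1 g 12.6
lean fits [(0.836, 24.0, 0.091, -0.003), (0.834, 21.0, 0.094, -0.003), (0.823, 21.0, 0.094, 0.0), (0.817, 21.0, 0.091, 0.0)]
```

>>> {"method": "play_rows", "body": {"linear": [[0, 0, 0], [0, 0, 0], [0, 0, 0], [0, 0, 0]], "turn": [0, 0, 0, 0], "hand": 0.03345}}

```text
time: 30.32
tool_pos: [0.6261, 0.1099, 0.1233]
tool_rot: [0.0, 0.209, 0.978, -0.0]
contact_force: [-0.1, -0.1, -2.7]
gripper_width: 0.39
grasp_force: 9.3
```

```bash
python3 -c "
from q import *
lean(tool())"
```

```text
t 30.32 tcp [0.6261 0.1099 0.1233] yaxis deg 65.9 F [-0.1 -0.1 -2.7] w 33.3 g 9.3
lean fits [(0.882, 21.0, 0.094, -0.003), (0.87, 18.0, 0.094, 0.0), (0.869, 21.0, 0.091, -0.003), (0.854, 18.0, 0.091, 0.0)]
```

>>> {"method": "play_rows", "body": {"linear": [[0, 0, 0], [0, 0, 0], [0, 0, 0], [0, 0, 0]], "turn": [0, 0, 0, 0], "hand": 0.03355}}

```text
time: 30.92
tool_pos: [0.6261, 0.1099, 0.1232]
tool_rot: [0.0, 0.209, 0.978, 0.0]
contact_force: [0.6, -0.2, -2.8]
gripper_width: 0.392
grasp_force: 7.1
```

```bash
python3 -c "
from q import *
lean(tool())"
```

```text
t 30.93 tcp [0.6261 0.1099 0.1232] yaxis deg 65.9 F [ 0.6 -0.2 -2.8] w 33.4 g 7.1
lean fits [(0.865, 9.0, 0.091, 0.0), (0.86, 12.0, 0.091, -0.003), (0.851, 9.0, 0.094, 0.0), (0.849, 12.0, 0.088, -0.003)]
```

>>> {"method": "play_rows", "body": {"linear": [[0, 0, 0], [0, 0, 0.02], [0, 0, 0.02], [-0.01, -0.01, 0], [-0.015, -0.03, 0], [-0.015, -0.03, 0], [-0.015, -0.03, 0], [-0.015, -0.03, 0]], "turn": [0, 0, 0, 5, 6, 6, 6, 6], "hand": 0.0322}}

```text
time: 32.02
tool_pos: [0.5565, -0.0211, 0.1658]
tool_rot: [0.002, -0.045, 0.999, -0.0]
contact_force: [0.7, -0.5, -3.5]
gripper_width: 0.388
grasp_force: 28.0
```

>>> {"method": "play_rows", "body": {"linear": [[-0.015, -0.03, 0], [0, -0.035, 0], [0, -0.04, 0], [0, -0.04, 0], [0, -0.04, 0], [0, -0.03, 0], [0, -0.02, 0], [0, 0, 0]], "turn": [1.3, 0, 0, 0, 0, 0, 0, 0]}}

```text
time: 33.02
tool_pos: [0.5415, -0.2562, 0.1645]
tool_rot: [0.001, -0.054, 0.999, -0.0]
contact_force: [0.3, 0.1, -2.6]
gripper_width: 0.385
grasp_force: 28.0
```

```bash
python3 -c "
from q import *
lean(tool())"
```

```text
t 33.02 tcp [ 0.5415 -0.2562  0.1645] yaxis deg 96.1 F [ 0.3  0.1 -2.6] w 32.9 g 28.0
lean fits [(0.373, 48.0, 0.097, 0.003), (0.368, 51.0, 0.097, 0.0), (0.365, 51.0, 0.097, 0.003), (0.364, 48.0, 0.094, 0.003)]
```

```bash
python3 - <<'E'
from ln import *
s=tool(); im=grab_frame("side"); np.save("s3.npy",im)
for d in trace("side","spindle_3"):
    m=d["region"]; ys,xs=np.nonzero(m); print(round(d["p"],2),np.round(d["location"],1),m.sum(),"x",xs.min(),xs.max(),"y",ys.min(),ys.max())
g=im.mean(2).astype(int)
print("     ",*range(240,292,2))
for y in range(220,284,2): print(y,*["%3d"%g[y,x] for x in range(240,292,2)])
M=R.from_quat(np.roll(s["tool_rot"],-1)).as_matrix(); a=M[:,0]*np.sign(M[0,0])
for l in (-20,0,10,20,30): 
    r=np.radians(l);P=s["tool_pos"]+[0,0,.014]+.091*(a*np.sin(r)-np.array([0,0,1])*np.cos(r)); print(l,np.round(p("side",P)[0],1),end=" ")
E
```

```text
t 33.12 tcp [ 0.5413 -0.2545  0.1637] yaxis deg 96.2 F [-0.4 -0.4 -3.4] w 32.5 g 28.0
0.74 [256. 262.] 239 x 242 264 y 241 269
0.68 [279.9 260.1] 384 x 271 287 y 244 274
      240 242 244 246 248 250 252 254 256 258 260 262 264 266 268 270 272 274 276 278 280 282 284 286 288 290
220  19  17  20  17  22  21  15  18  20  20  15  21  14  24  67 120 121 119 121 119 119 118 119 120 119 121
222  15  20  20  15  16  22  17  24  20  25  16  16  20  28 124 120 121 120 120 122 120 120 120 121 118 120
224  14  23  20  17  25  22  19  18  20  25  18  18  23 112 114 121 119 124 120 122 120 122 122 121 121 120
226  76  21  20   8  20  17  20  22  21  21  18  46 117 119 121 120 121 120 120 120 119 124 118 119 120 125
228 123 114  25  23  21  20  22  17  16  15  15  58 123 118 118 120 122 117 120 122 123 119 118 124 122 117
230 119 123  13  23  15  22  17  19  24  16  21  52 119 119 118 122 120 121 120 123 121 120 122 118 119 123
232 113 114  12  20  11  22  20  18  19  18  16 122 121 122 123 118 120 123 120 121 120 118 122 119 123 119
234 119 117  52  16  13  22  24  50  38  20  21 121 118 123 120 
[... 2020 characters left out ...]
243 240 239 242 237 237 240 239 228  76  89  86  92  86 140 118 219 241 239
274 247 247 172 179 243 241 239 241 243 240 242 240 237 240 236 242  96  83  81  80  90  92 118 240 242 239
276 246 246 249 235 173 172 172 171 174 131 243 241 238 240 238 239 111 114 111 102 104 128 235 239 242 240
278 247 246 251 164 117 117 113 113 112 112 246 241 238 238 243 244 113 119 114 102 250 240 242 236 240 241
280 245 247 252 120 118 118 116 111 111 109 251 242 239 240 163 109 111 119 115 132 245 235 241 238 240 242
282 246 247 254 109 115 118 114 113 112 115 132 243 239 243 108 108 113 123 113 110 247 237 242 239 240 242
-20 [237.1 264.5] 0 [249.9 263.5] 10 [256.3 262.2] 20 [262.5 260.4] 30 [268.5 258. ]
```

>>> {"method": "play_rows", "body": {"linear": [[0, 0, -0.02], [0, 0, -0.015], [0, 0, -0.007], [0, 0, 0], [0, 0, 0]], "turn": [0, 0, 0, 0, 0]}}

```text
time: 33.85
tool_pos: [0.5415, -0.2553, 0.1218]
tool_rot: [0.0, -0.054, 0.999, -0.0]
contact_force: [-0.2, 0.7, -2.7]
gripper_width: 0.385
grasp_force: 28.0
```

>>> {"method": "play_rows", "body": {"linear": [[0, 0, -0.002], [0, 0, 0], [0, 0, -0.002], [0, 0, 0]], "turn": [0, 0, 0, 0], "hand": 0.0334}}

```text
time: 34.35
tool_pos: [0.5409, -0.255, 0.117]
tool_rot: [-0.0, -0.054, 0.999, 0.0]
contact_force: [0.5, -0.4, -4.0]
gripper_width: 0.395
grasp_force: 10.3
```

>>> {"method": "play_rows", "body": {"linear": [[0, 0, -0.001], [0, 0, 0], [0, 0, -0.001], [0, 0, 0]], "turn": [0, 0, 0, 0]}}

```text
time: 34.85
tool_pos: [0.5419, -0.2554, 0.1166]
tool_rot: [0.001, -0.054, 0.999, -0.0]
contact_force: [-0.1, 2.8, 6.2]
gripper_width: 0.392
grasp_force: 10.8
```

>>> {"method": "play_rows", "body": {"linear": [[0, 0, -0.001], [0, 0, 0]], "turn": [0, 0]}}

```text
time: 35.1
tool_pos: [0.5424, -0.2557, 0.1165]
tool_rot: [0.002, -0.054, 0.999, -0.001]
contact_force: [0.2, 1.1, 7.5]
gripper_width: 0.39
grasp_force: 11.0
```

Contact. I ease off 2 mm and drag toward the foot to right it.

>>> {"method": "play_rows", "body": {"linear": [[0, 0, 0.0015], [0.004, 0.0005, 0], [0.004, 0.0005, 0], [0.004, 0.0005, 0], [0, 0, 0]], "turn": [0, 0, 0, 0, 0]}}

```text
time: 35.72
tool_pos: [0.5534, -0.2536, 0.1156]
tool_rot: [0.0, -0.054, 0.999, -0.0]
contact_force: [0.7, -0.2, 2.7]
gripper_width: 0.389
grasp_force: 10.7
```

```bash
python3 - <<'E'
from q import *
s=tool()
im=grab_frame("side"); np.save("s4.npy",im)
lean(s)
fit(s,(246,256,269,278),im=im)
E
```

```text
t 35.73 tcp [ 0.5534 -0.2536  0.1156] yaxis deg 96.2 F [ 0.7 -0.2  2.7] w 33.2 g 10.7
lean fits [(0.436, 39.0, 0.097, 0.003), (0.426, 39.0, 0.094, 0.003), (0.416, 39.0, 0.097, 0.0), (0.413, 42.0, 0.097, 0.0)]
lean fits [(0.855, 3.0, 0.094, -0.003), (0.848, 3.0, 0.091, -0.003), (0.837, 3.0, 0.097, -0.003), (0.827, 3.0, 0.088, -0.003)]
[(np.float64(0.673), np.float64(0.0), np.float64(0.097), np.float64(0.0)), (np.float64(0.668), np.float64(0.0), np.float64(0.094), np.float64(0.0)), (np.float64(0.65), np.float64(0.0), np.float64(0.091), np.float64(0.0)), (np.float64(0.64), np.float64(2.0), np.float64(0.097), np.float64(-0.004)), (np.float64(0.64), np.float64(2.0), np.float64(0.091), np.float64(-0.004)), (np.float64(0.639), np.float64(-2.0), np.float64(0.097), np.float64(0.0))]
```

Upright within about 2°. Release.

>>> {"method": "play_rows", "body": {"linear": [[0.001, 0, 0], [0, 0, 0], [0, 0, 0], [0, 0, 0], [0, 0, 0]], "turn": [0, 0, 0, 0, 0], "hand": 0.06}}

```text
time: 36.5
tool_pos: [0.554, -0.2535, 0.1157]
tool_rot: [-0.0, -0.054, 0.999, 0.0]
contact_force: [-0.1, -0.4, -0.6]
gripper_width: 0.699
grasp_force: 0.0
```

>>> {"method": "play_rows", "body": {"linear": [[0, 0, 0.03], [0, 0, 0.05], [0, 0, 0.03], [-0.05, 0, 0], [-0.05, 0, 0], [-0.03, 0, 0], [0, 0, 0], [0, 0, 0]], "turn": [0, 0, 0, 0, 0, 0, 0, 0]}}

```text
time: 37.5
tool_pos: [0.4245, -0.2537, 0.2261]
tool_rot: [0.0, -0.054, 0.999, -0.0]
contact_force: [-0.5, 0.1, -0.0]
gripper_width: 0.702
grasp_force: 0.0
```

>>> {"method": "play_rows", "body": {"linear": [[0, 0, 0], [0, 0, 0], [0, 0, 0], [0, 0, 0], [0, 0, 0], [0, 0, 0], [0, 0, 0], [0, 0, 0]], "turn": [0, 0, 0, 0, 0, 0, 0, 0], "hand": 0.0}}

```text
time: 38.5
tool_pos: [0.4241, -0.2536, 0.2258]
tool_rot: [0.0, -0.054, 0.999, -0.0]
contact_force: [0.2, 0.2, -0.1]
gripper_width: 0.003
grasp_force: 0.0
```

```bash
python3 - <<'E'
from q import *
s=tool(); crop("side",(150,90,330,290),"m",3)
for c in("side","top"):
    if c=="top": grab_frame(c)
    for t in("spindle_3","keeper","switch_r"):
        for d in trace(c,t):
            m=d["region"]; ys,xs=np.nonzero(m); print(c,t,round(d["p"],2),np.round(d["location"],1),m.sum(),"x",xs.min(),xs.max(),"y",ys.min(),ys.max())
E
```

```text
t 38.5 tcp [ 0.4241 -0.2536  0.2258] yaxis deg 96.2 F [ 0.2  0.2 -0.1] w 0.2 g 0.0
side spindle_3 0.67 [254.  264.2] 384 x 249 264 y 248 278
side keeper 0.74 [332.1 265.9] 310 x 323 343 y 257 276
side keeper 0.56 [342.6 303.9] 385 x 334 355 y 294 315
side switch_r 0.29 [255.9 263.1] 382 x 249 264 y 247 279
top spindle_3 0.76 [357.8 184.1] 291 x 347 368 y 174 191
top spindle_3 0.58 [353.9 160.4] 254 x 345 363 y 151 168
top keeper 0.86 [140.  267.4] 316 x 129 148 y 261 280
top keeper 0.69 [341.7 107.2] 341 x 332 352 y 97 117
top keeper 0.58 [380.7 105.3] 343 x 372 392 y 94 114
top switch_r 0.63 [361.8 220.9] 65 x 356 364 y 216 227
top switch_r 0.43 [147.2 218.3] 71 x 143 151 y 217 227
```

View pics/m.png

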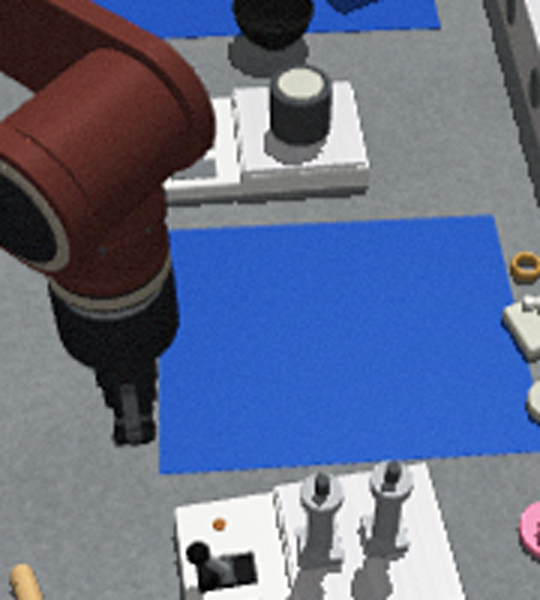

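Last picture: both spindles stand on the right plate at (321,520) and (390,510), and the flask and left unit are untouched. The knob leans to the robot at (199,553), so the switch is off. The network finds the keeper in the tray. They have stood freely for 2 s, so now the switch.

>>> {"method": "play_rows", "body": {"linear": [[0, -0.0145, -0.04], [0, 0, -0.05], [0, 0, -0.05], [0, 0, -0.029], [0, 0, 0], [0, 0, 0]], "turn": [0, 0, 0, 0, 0, 0]}}

```text
time: 39.65
tool_pos: [0.425, -0.2688, 0.0583]
tool_rot: [0.001, -0.054, 0.999, -0.001]
contact_force: [-0.2, -0.7, 0.1]
gripper_width: -0.001
grasp_force: 0.0
```

>>> {"method": "play_rows", "body": {"linear": [[0.01, 0.001, 0], [0.01, 0.001, 0], [0.01, 0.001, 0], [0.008, 0.001, 0], [0.005, 0.001, 0], [0, 0, 0]], "turn": [0, 0, 0, 0, 0, 0]}}

```text
time: 40.4
tool_pos: [0.4676, -0.2629, 0.0566]
tool_rot: [0.0, -0.054, 0.999, 0.0]
contact_force: [-0.1, -0.1, -0.3]
gripper_width: -0.001
grasp_force: 0.0
```

>>> {"method": "play_rows", "body": {"linear": [[0.004, 0.0005, 0], [0.003, 0, 0], [0, 0, 0]], "turn": [0, 0, 0]}}

```text
time: 40.78
tool_pos: [0.4739, -0.2623, 0.0564]
tool_rot: [-0.0, -0.054, 0.999, 0.0]
contact_force: [-0.7, 0.1, 0.2]
gripper_width: 0.001
grasp_force: 0.5
```

>>> {"method": "play_rows", "body": {"linear": [[0.003, 0, 0], [0.002, 0, 0], [0, 0, 0]], "turn": [0, 0, 0]}}

```text
time: 41.15
tool_pos: [0.479, -0.2625, 0.0566]
tool_rot: [-0.0, -0.054, 0.999, 0.0]
contact_force: [-1.9, 0.9, -1.5]
gripper_width: 0.004
grasp_force: 0.9
```

>>> {"method": "play_rows", "body": {"linear": [[0.002, 0, 0], [0.002, 0, 0], [0, 0, 0]], "turn": [0, 0, 0]}}

```text
time: 41.52
tool_pos: [0.4796, -0.2625, 0.0563]
tool_rot: [-0.005, -0.055, 0.998, 0.001]
contact_force: [-14.7, -0.9, 6.4]
gripper_width: 0.002
grasp_force: 7.5
```

```bash
python3 - <<'E'
from h import *
from geo import c,X
tool(); 
for n in("side","top"):
    im=grab_frame(n)
    for t in("switch_r","switch_r_tip"):
        for d in trace(n,t): 
            if d["region"].sum()<300: print(n,t,round(d["p"],2),np.round(d["location"],1),d["region"].sum())
    if n=="side":
        g=im.mean(2).astype(int)
        print("     ",*range(206,246,2))
        for y in range(254,288,2): print(y,*["%3d"%g[y,x] for x in range(206,246,2)])
E
```

```text
t 41.52 tcp [ 0.4796 -0.2625  0.0563] yaxis deg 96.3 F [-14.7  -0.9   6.4] w 0.1 g 7.5
side switch_r 0.41 [214.3 125.2] 32
side switch_r 0.4 [233.2 271.5] 39
      206 208 210 212 214 216 218 220 222 224 226 228 230 232 234 236 238 240 242 244
254 133 119  19  15  26  22  20  20  20  17  20  20  20  18  15  11 127 239 178 242
256 137 138  58  19  11  19  22  19  16  22  24  18  22  17  13 105 252 250 216 242
258 137 137 155 123   6  14  22  16  20  24  20  14  19  16 150 251 245 247 214 244
260 135 192 246 248 238  57  18  18  22  20  18  18  23   6 233 246 244 247 165 244
262 138 167 244 243 244 251  14  16  16  17  21  15  14  58 248 245 244 247 120 201
264 140 115 245 243 243 250   4  13  16  20  21  26  17  69 249 246 245 246 117 177
266 141  92 249 243 244 248  50  14  20  32  43  39  17  68 255 248 245 246 239 137
268 144  77 246 243 244 246 126  13  20  26  58  60  18  72  32 186 247 245 248 202
270 140  62 243 243 243 244 249  46  16  18  57  56  16   7  23  17 254 244 247 174
272 144  54 233 243 244 243 245 251  44  21  56  53  22  21  16  10 255 244 246 117
274 140 114 229 244 244 245 247 226  37  46  59  58  38  27   0 142 248 245 246 167
276 141 138 182 245 246 192 145  72  17  19  66  64  27  14  96 249 245 245 244 247
278 137 122 128 247 250  18  23  29  19  21  54  53  34  18  59 251 244 245 245 248
280 142 143 104 254 254   5   6   9  25  22  40  42  33  24  38 254 245 245 245 247
282 144 143  66 126 122   4   7  13  17  33  39  22  13  10  19 255 245 246 244 247
284 145 145  62 129 131   4  13  11  11  40  38  21   2   2  54 249 245 245 246 247
286 143 142  58 128 128  52   2   3  54  83 113 121 124 133 153 248 244 244 245 245
top switch_r 0.62 [147.3 221.9] 91
```

The hard stop is reached (15 N, no further motion). Back off and verify.

>>> {"method": "play_rows", "body": {"linear": [[-0.02, -0.002, 0], [-0.03, -0.003, 0], [-0.01, 0, 0.02], [-0.02, 0, 0.05], [0, 0, 0.05], [0, 0, 0.04], [0, 0, 0], [0, 0, 0]], "turn": [0, 0, 0, 0, 0, 0, 0, 0]}}

```text
time: 42.82
tool_pos: [0.4032, -0.2675, 0.2165]
tool_rot: [0.0, -0.054, 0.999, -0.0]
contact_force: [0.7, -0.3, -0.7]
gripper_width: -0.002
grasp_force: 0.0
```

```bash
python3 - <<'E'
from h import *
tool()
for n in("side","top"):
    grab_frame(n)
    for t in("switch_r","spindle_3","keeper","flask"):
        for d in trace(n,t):
            m=d["region"]; ys,xs=np.nonzero(m); print(n,t,round(d["p"],2),np.round(d["location"],1),m.sum(),"x",xs.min(),xs.max(),"y",ys.min(),ys.max())
E
```

```text
t 42.83 tcp [ 0.4032 -0.2675  0.2165] yaxis deg 96.2 F [ 0.7 -0.3 -0.7] w -0.2 g 0.0
side switch_r 0.59 [216.3 127. ] 28 x 215 219 y 124 132
side switch_r 0.56 [234.3 274.3] 59 x 225 236 y 268 279
side spindle_3 0.91 [255.4 266.1] 405 x 249 264 y 247 279
side spindle_3 0.81 [278.2 259.1] 359 x 271 287 y 243 274
side keeper 0.93 [343.9 304.1] 361 x 334 355 y 294 314
side keeper 0.72 [331.2 267.9] 306 x 323 343 y 258 276
side flask 0.89 [248.9 122.1] 546 x 239 261 y 111 138
top switch_r 0.62 [358.1 209.7] 98 x 354 362 y 203 217
top switch_r 0.44 [145.7 218.6] 59 x 143 151 y 217 226
top spindle_3 0.77 [353.7 159. ] 310 x 344 364 y 150 169
top spindle_3 0.51 [359.7 184.7] 288 x 347 368 y 174 191
top keeper 0.88 [342.9 104.9] 358 x 332 353 y 97 117
top keeper 0.73 [141.2 270.7] 363 x 128 148 y 260 281
top keeper 0.72 [381. 104.] 336 x 372 392 y 94 114
top flask 0.7 [143.6 179.6] 726 x 129 161 y 163 191
```

Switch on, both spindles standing where they were, keeper in the tray, and the robot touching nothing.

```bash
python3 -c "
from plant import *
print(job_done())"
```

```text
the job is handed in; nothing more can be done
None
```

The job is handed in: the keeper is in the grey tray, the right unit's switch was pushed to its off stop first, both spindles stood untouched on its plate for 2 s, and then its switch was pushed to its on stop. The flask and the left unit were never touched.

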